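# Turn the wax heater up four clicks

### The arm

A 6-joint arm with a two-finger parallel gripper is mounted at the origin on the work surface. World frame = base frame: x ahead of the robot, y to its left, z up, the work surface at z = 0. Lengths are in mm, angles in rad, forces in N, time in s.
With the tool pointing down it reaches from about 275 to 1000 mm from the base axis. Payload 8.4 kg.
Tool frame: the origin (TCP) lies midway between the tips of the shut fingers; the grasp point (between the pads) lies 19 mm behind it; y points along the fingers, z is the direction in which the jaws open and shut, and the axes are right-handed (so a half turn about y gives the same grasp; the last joint's range is limited). The gripper opens to 85 mm and grips with 20 to 120 N. Pads are 22 mm wide; open, the fingers measure 114 mm over their backs; the gripper's body (76 mm by 85 mm) begins 54 mm behind the grasp point. The pads swing forward as they close: fully open they stand 13 mm farther back than shut.
Start: joints at [-0.002, 0.353, 1.633, -0, 1.155, -0.002], TCP at [625.002, -0, 231.281] pointing down, gripper open.
Joint ranges: [-2.63, 2.63], [-0.92, 2.1], [0.06, 2.66], [-1.3, 4.44], [0, 2.69], [-3.02, 3.02]. Speed limits (rad/s): [2.22, 2.22, 2.79, 3.14, 3.14, 3.14].

### API

Orientations are given as a rotation vector (axis times angle).
In Python, from rig import r gives the robot as it stands.
- The arm moves only by the tool arm_command, never from a script. Its argument "motion" is a list of rows, each an object with "claw": the opening, from -1 (shut) to 1 (fully open), so that 0 is half open; "linear": the shift along the tool's x, y, z in mm, a list of three; "spin": the turn about the tool's y in degrees. A call has exactly 8 rows; each row shifts and turns the commanded pose from where the row before left it, along the tool's axes as they then stand; what a row does not reach is not made up. A row lasts 1/8 s, in which the tool goes at most 62.5 mm and 10.7 degrees, less where a joint would pass 70% of its speed; a pose out of reach is approached as far as the arm can. A call is refused whole if a number of a shift passes 62.5 or a number of a turn 10.7, either way. A call with a gripper value outside its range is refused whole. The fingers move at their own pace and stop on an object; the grip force is fixed at half the most. Time passes only in rows, so rows that do not move let the fingers close, or fill a call up. It gives the time, the measured TCP pose, the force and the opening at its end, in the units of the state.
- r.observe(): the state, without advancing time (a new reading comes with each control period).
- r.grab_frame(name): name is "scene" or "side" or "wrist"; returns a dict with "color" (400x640x3 uint8, blue, green, red), "fx", "fy", "cx", "cy" (pixels), "dist_coeffs" ([k1, k2, p1, p2, k3] as OpenCV has them; the pictures are not rectified), "R" (3x3) and "t" (3): a world point X has camera coordinates R X + t. Camera axes: x right, y down, z forward; pixel columns grow to the right and rows downward; lengths in mm; the calibration is good to about 2 mm. A picture is of the moment at which its call begins. There is no depth.
- r.sign_off(): hands the job in, once; it reports no verdict.
The state is a dict: "time_s": time; "joint_pos": joint angles; "joint_velocities": joint speeds; "joint_efforts": joint torques, N m; "tool_pos": TCP position; "eef_rot": TCP orientation; "force": force on the tool from outside, world axes, zero at the start; "moment": the same for the moment, N m; "opening": opening from 0.0 (shut) to 1.0 (fully open).
Only numpy, scipy, OpenCV 4.12 (cv2) and the standard library are available. Lean on these libraries where they do the work, as an engineer would, in place of code of your own. Each camera call takes 0.05 s, during which the arm holds its last target.

### The job

Turn the wax heater up by exactly four clicks from where its dial stands now (clockwise seen from above): push the orange finger post on the dial round gently with a fingertip, without gripping it, and do not overrun the fourth click. Leave the dial resting in that click, and do not move the pot lid or the things lying around the heater.

Things in the scene. Friction and masses are not known exactly. Their poses are not given: they have to be found in the camera images.
- heater: Wax heater, fixed: grey box 130 mm (its x) by 210 mm (its y), white top 70 mm above the bench. Origin at the centre of its underside, z up. The dial axis is vertical at x = 0, y = -45 mm; a steel rim (radius 36, 4 mm high) carrying the pot lid is centred at x = 0, y = +58 mm. Ten ticks on the white top, 43 to 53 mm from the dial axis, mark the click positions (last three red).
- dial_center (a point): Point on the dial's axis, at the level of the dial's flat top (84 mm above the bench). The dial is a black disc, 80 mm in diameter, 14 mm thick, with a knurled rim and a white line from its centre towards the post.
- dial_post (a point): Centre of the top of the orange finger post on the dial: an upright round stub 12 mm in diameter, rising 22 mm above the dial's flat top (its top is 106 mm above the bench), 31 mm from the dial axis. It turns with the dial. At joint value 0 it lies 79 degrees anticlockwise (from above) of the heater's +x, seen from the dial centre.
- dial (a joint): Dial angle in rad, growing clockwise seen from above (hotter). Click stops every pi/8 (22.5 degrees): 0, 0.393, ... 3.53, ten in all, end stops just beyond. Starts at rest in one of the first four. A sprung ball resists: about 3 to 7 N at the post, most as a click begins; a little past half way the dial snaps on into the next stop by itself, ahead of the finger, and stays. Four clicks are 1.571 rad.
- pot_lid: Loose aluminium lid on the heater's pot: disc 80 mm in diameter with a knob, 25 mm tall in all, its knob's top 99 mm above the bench. Origin at the centre of its underside. To be left alone.
- model: Plaster jaw model on a round blue stand, 68 mm in diameter, 33 mm tall, loose, beside the heater. Origin at the centre of its underside. To be left alone.
- tub: Open clear plastic tub with wax pieces fixed in it, 100 by 75 by 35 mm, loose, beside the heater. Origin at the centre of its underside. To be left alone.
- carver: Wax carver with wooden handle and steel blade, about 160 mm long (along its x) and 10 mm thick, lying loose in front of the heater. Origin on its underside, near the middle. To be left alone.
Mind the look-alikes: they are no part of the job. Of the things that look like the heater, the largest one is meant.

How it is judged:
By the outcome, as a careful person would: the job done as asked, in the order asked, and still so for the second after the job is handed in, with the robot touching nothing.
It also fails if it takes over 59 s, if anything falls off the work surface, if the arm or the gripper's body presses on something with over 40 N, if the wrist force passes 120 N, or if a joint passes its speed limit or range.

## Working session

There is one attempt and no reset: what is moved stays moved. The work goes in short steps, Python scripts to look and compute and a tool call to move; the robot and the scene stay as the last step left them, time stands still between calls to the robot, and variables do not carry over. Pictures are saved under pics/ and viewed, and the job is handed in when it is done.

Besides the shell and the picture viewer there is one more tool, called after "Request:" as name(argument=value, ...), one argument or row to a line, values as JSON. arm_command: Moves the arm, as the interface text tells. Its arguments: {"type":"object","properties":{"motion":{"type":"array","items":{"type":"object","properties":{"claw":{"type":"number"},"linear":{"type":"array","items":{"type":"number"}},"spin":{"type":"number"}}}}},"required":["motion"]}

```bash
mkdir -p pics
python3 - <<'E'
from rig import r
import cv2,pickle
s=r.observe();print(s)
for n in("scene","side","wrist"):
    f=r.grab_frame(n);pickle.dump(f,open(n+'0.pkl','wb'));cv2.imwrite(f'pics/{n}0.png',f['color']);print(n,f['fx'],f['cx'],f['cy'],f['R'],f['t'],f['dist_coeffs'])
E
```

```text
{'time_s': 0.0, 'joint_pos': array([-2.40781967e-03,  3.53667209e-01,  1.63415427e+00, -1.40511415e-05,
        1.15519487e+00, -2.37682001e-03]), 'joint_velocities': array([ 0.00019078,  0.00023234,  0.00127282,  0.00033464, -0.00130194,
        0.00079573]), 'joint_efforts': array([-2.03471049e-03, -6.05236173e+01, -3.42063046e+01, -2.62302356e-04,
        9.48130677e-03,  3.61521288e-06]), 'tool_pos': array([ 6.24512344e+02, -8.11709386e-03,  2.30541164e+02]), 'eef_rot': array([-1.21024292,  1.21026211, -1.20855171]), 'force': array([ 0.25412228, -0.77105846,  0.38238553]), 'moment': array([0.00214209, 0.06881437, 0.01894745]), 'opening': 1.0025030187534185}
scene 468.52673068605174 317.7722961450869 201.96638125321442 [[ 0.26641268  0.96371292 -0.01678374]
 [ 0.61933673 -0.18450254 -0.7631388 ]
 [-0.73854336  0.19291507 -0.64601662]] [-199.37753768 -308.16559932 1609.9063651 ] [0.04434705 0.         0.         0.         0.        ]
side 466.2280367992282 320.27754393847215 204.4770993863873 [[ 0.96855093 -0.24837636  0.01477422]
 [-0.1297163  -0.5547196  -0.82186365]
 [ 0.21232705  0.79410034 -0.56949264]] [-547.00330421  187.68637804  796.88232268] [0.00380742 0.         0.         0.         0.        ]
wrist 339.3262737510964 321.1358926223289 197.48593966559207 [[ 9.99999592e-01  6.32430094e-04 -6.45382096e-04]
 [ 7.89852563e-04 -9.58710935e-01  2.84381291e-01]
 [-4.38883586e-04 -2.84381685e-01 -9.58711043e-01]] [-623.68103878  -36.74412667  378.78851074] [-0.04591566  0.          0.          0.          0.        ]
```

View pics/scene0.png

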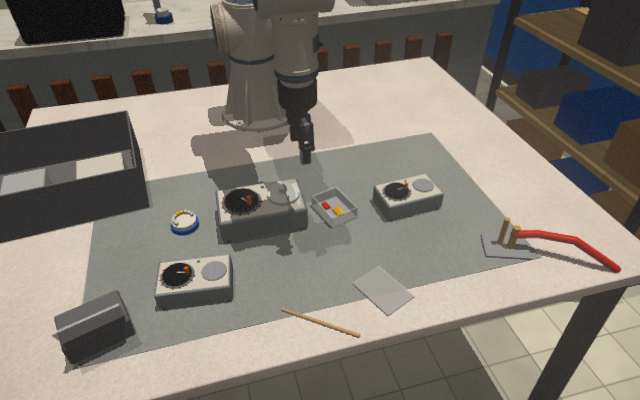

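View pics/side0.png

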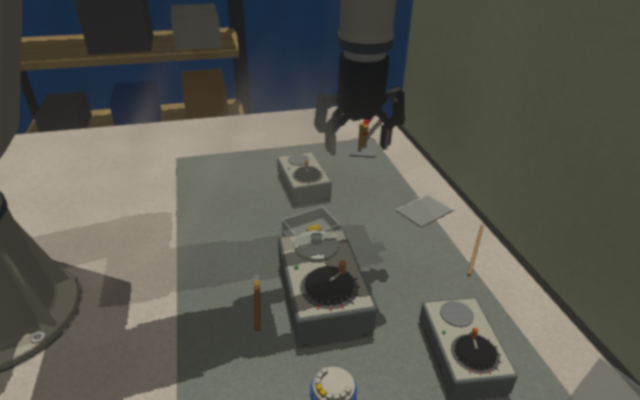

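View pics/wrist0.png

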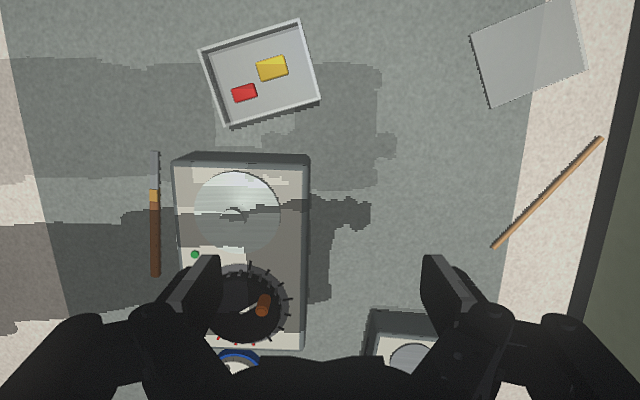

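The wrist view shows the large heater: lid at about (237,210), dial at about (243,305), orange post at about (263,303). The carver is left of it, the tub above it and the blue model stand at the bottom edge. I'll enlarge it.

Run:
```python
import cv2
a=cv2.imread('pics/wrist0.png')[140:360,150:330];cv2.imwrite('pics/w0c.png',cv2.resize(a,None,fx=3.6,fy=2.7*1,interpolation=cv2.INTER_CUBIC)) if 0 else cv2.imwrite('pics/w0c.png',cv2.resize(a,(491,600),interpolation=cv2.INTER_CUBIC))
a=cv2.imread('pics/side0.png')[220:350,260:400];cv2.imwrite('pics/s0c.png',cv2.resize(a,None,fx=4,fy=4,interpolation=cv2.INTER_CUBIC))
a=cv2.imread('pics/scene0.png')[160:250,200:330];cv2.imwrite('pics/c0c.png',cv2.resize(a,None,fx=6,fy=6,interpolation=cv2.INTER_CUBIC))
```

```text
(no output)
```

View pics/w0c.png

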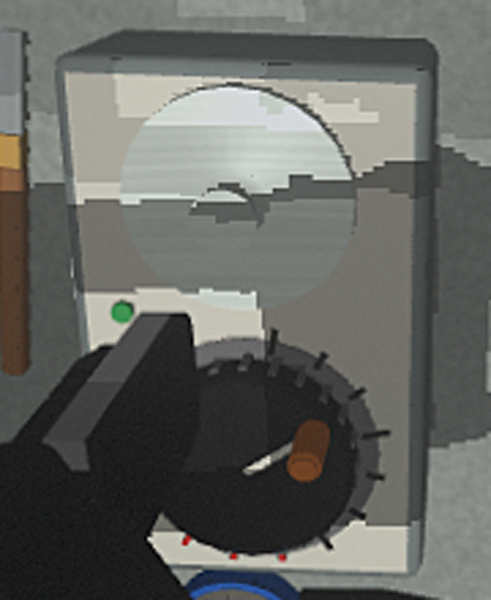

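View pics/s0c.png

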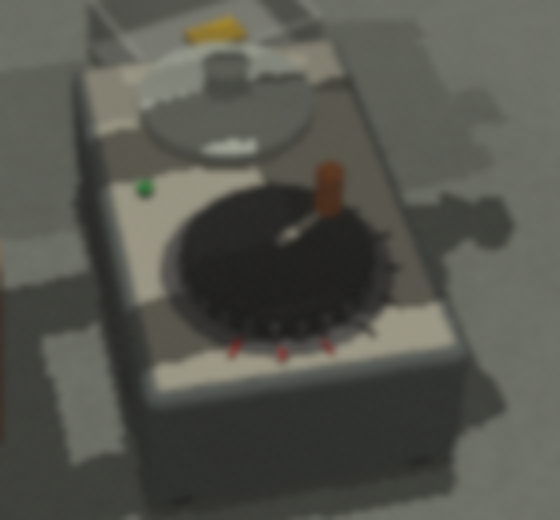

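View pics/c0c.png

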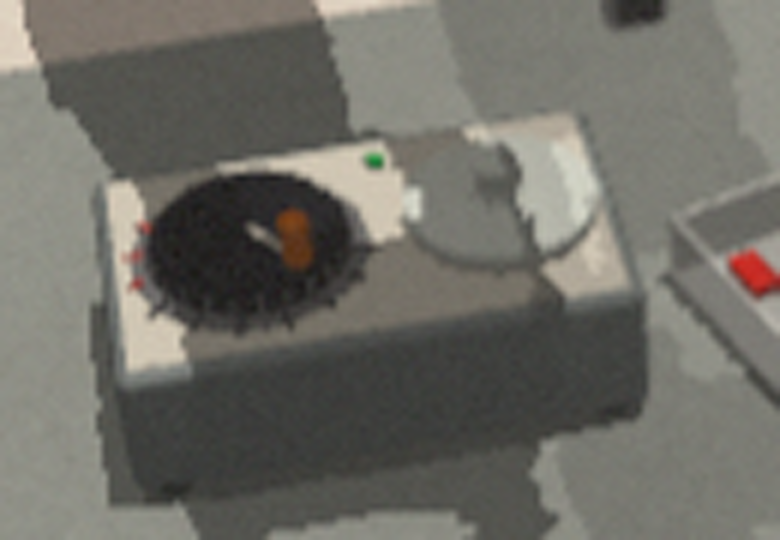

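```bash
cat > h.py <<'E'
import numpy as np,cv2,pickle
from scipy.optimize import least_squares
def K(f): return np.array([[f['fx'],0,f['cx']],[0,f['fy'],f['cy']],[0,0,1.]])
def bp(f,uv,z):
    uv=np.array(uv,float).reshape(-1,1,2)
    n=cv2.undistortPoints(uv,K(f),np.array(f['dist_coeffs'],float))[:,0]
    d=np.c_[n,np.ones(len(n))]@f['R']; c=-f['R'].T@f['t']
    return c+d*((z-c[2])/d[:,2])[:,None]
def proj(f,X):
    return cv2.projectPoints(np.array(X,float).reshape(-1,1,3),cv2.Rodrigues(np.array(f['R'],float))[0],np.array(f['t'],float),K(f),np.array(f['dist_coeffs'],float))[0][:,0]
E
python3 - <<'E'
from h import *
w,s,c=[pickle.load(open(n+'0.pkl','rb')) for n in('wrist','side','scene')]
wc=lambda p:np.array(p)/2.728+[150,140]
sc=lambda p:np.array(p)/4+[260,220]
cc=lambda p:np.array(p)/6+[200,160]
T=[(273,340),(320,358),(357,392),(380,433),(375,477),(360,515),(327,545),(282,557),(234,556),(187,541)]
P=bp(w,wc(T),70)
def res(p):
    a=np.radians(79-22.5*np.arange(10))+p[2]
    return (P[:,:2]-(p[:2]+p[3]*np.c_[np.cos(a),np.sin(a)])).ravel()
o=least_squares(res,[580,-60,0,48]);print(o.x,np.degrees(o.x[2]));print(o.fun.reshape(-1,2).round(1))
x,y,th,_=o.x
print('corners',bp(w,wc([(66,72),(417,82),(408,572)]),70).round(1))
for n,f,p in(('w',w,wc([(305,466)])),('s',s,sc([(330,170)])),('c',c,cc([(293,217)]))):
    q=bp(f,p,106)[0];d=q[:2]-[x,y];print(n,q.round(1),np.hypot(*d),np.degrees(np.arctan2(d[1],d[0])), 'joint deg',79-np.degrees(np.arctan2(d[1],d[0])-th))
R=np.array([[np.cos(th),-np.sin(th)],[np.sin(th),np.cos(th)]])
C=np.array([[x,y]]); print('center',C,'lid',C+R@[0,103])
for n,f,p in(('s',s,sc([(83,75),(330,45),(463,352),(150,395)])),('c',c,cc([(580,118),(640,295),(120,383),(100,185)]))):
    print(n,bp(f,p,70).round(1))
print((C+np.array([[-65,150.5],[65,150.5],[65,-59.5],[-65,-59.5]])@R.T).round(1))
E
```

```text
[ 5.41810693e+02 -1.34592956e+02 -2.49308763e-02  4.92663545e+01] -1.428433991021635
[[ 0.7 -0.3]
 [-0.1  0.2]
 [-0.3 -0. ]
 [ 0.8  0.4]
 [-1.3  0.1]
 [ 0.   0.3]
 [ 0.3 -0.7]
 [ 0.1  0.4]
 [ 0.2  0.2]
 [-0.4 -0.6]]
corners [[ 489.2   12.5   70. ]
 [ 607.1    9.    70. ]
 [ 600.4 -189.6   70. ]]
w [ 569.3 -115.   106. ] 33.77694358752375 35.45612857093591 joint deg 42.115437438042456
s [ 569.2 -122.3  106. ] 29.9872852374014 24.106994154005587 joint deg 53.464571854972775
c [ 571.6 -116.6  106. ] 34.77809786412407 31.205926224092057 joint deg 46.365639784886305
center [[ 541.81069339 -134.59295633]] lid [[544.37830765 -31.62496443]]
s [[ 489.4    5.5   70. ]
 [ 607.5    0.8   70. ]
 [ 602.4 -197.6   70. ]
 [ 479.3 -190.1   70. ]]
c [[ 496.    14.9   70. ]
 [ 614.7   10.8   70. ]
 [ 607.5 -193.    70. ]
 [ 483.2 -187.3   70. ]]
[[ 480.6   17.5]
 [ 610.5   14.2]
 [ 605.3 -195.7]
 [ 475.3 -192.5]]
```

Run:
```python
from h import *
from rig import r
from scipy.spatial.transform import Rotation as Ro
s=r.observe();M=Ro.from_rotvec(s['eef_rot']).as_matrix();print(M.round(3))
C=np.array([541.8,-134.6]);phi=np.radians(32.6)
def tcp(deg,off):
    p=np.radians(deg);return C+31*np.array([np.cos(p),np.sin(p)])+off*np.array([-np.sin(p),np.cos(p)])
for o in(23,17):print(tcp(32.6,o))
t=np.r_[tcp(32.6,23),160];print(M.T@(t-s['tool_pos']))
```

```text
[[-0.    -0.001  1.   ]
 [-1.     0.    -0.   ]
 [-0.    -1.    -0.001]]
[555.52429625 -98.52170053]
[ 558.75692096 -103.57641492]
[ 98.51797812  70.79503451 -69.05822058]
```

Request:
arm_command(
  motion=[
    {"claw": -1,"linear": [24.6,10,-17.2],"spin": 0},
    {"claw": -1,"linear": [24.6,20,-17.2],"spin": 0},
    {"claw": -1,"linear": [24.6,20,-17.3],"spin": 0},
    {"claw": -1,"linear": [24.7,20,-17.3],"spin": 0},
    {"claw": -1,"linear": [0,0,0],"spin": -8.15},
    {"claw": -1,"linear": [0,0,0],"spin": -8.15},
    {"claw": -1,"linear": [0,0,0],"spin": -8.15},
    {"claw": -1,"linear": [0,0,0],"spin": -8.15},
  ],
)

```text
time_s: 1.15
tool_pos: [555.8, -98.5, 161.0]
eef_rot: [-1.428, 0.778, -0.777]
force: [0.2, 0.3, -0.1]
opening: 0.003
```

Run:
```python
from h import *
from rig import r
s=r.observe();print(s['time_s'],s['tool_pos'],s['eef_rot'],s['force'],s['opening'])
for n in("side","wrist"):
    f=r.grab_frame(n);pickle.dump(f,open(n+'1.pkl','wb'));cv2.imwrite(f'pics/{n}1.png',f['color'] if n=='wrist' else cv2.resize(f['color'][120:370,200:450],(600,600)))
```

```text
1.15 [555.81213585 -98.49415135 161.0283036 ] [-1.42753153  0.77761551 -0.77679108] [ 0.24496631  0.31461056 -0.07434592] 0.0029545911562214077
```

View pics/wrist1.png

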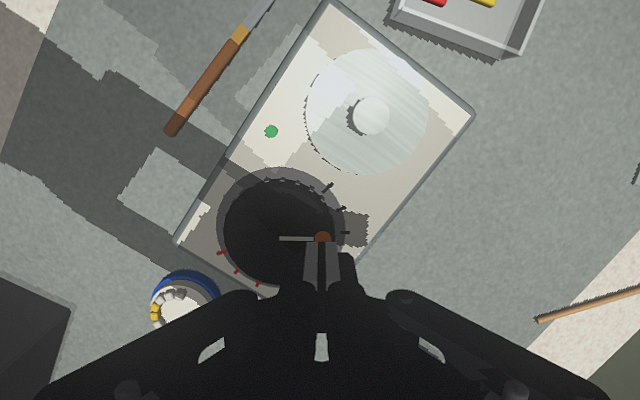

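View pics/side1.png

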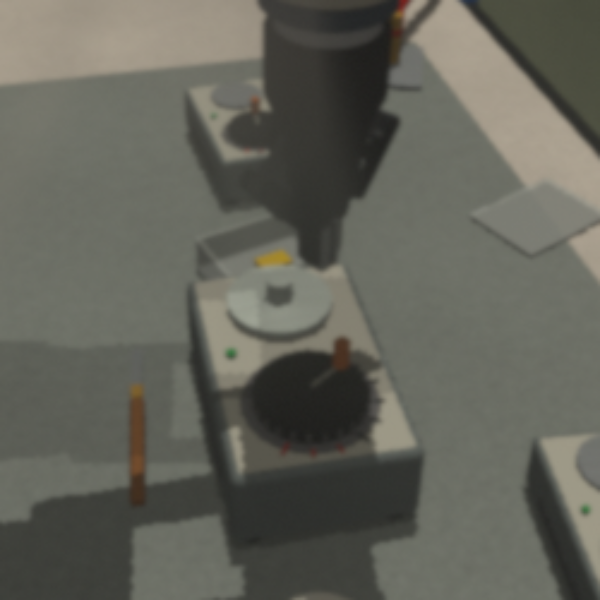

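The white dial line is level in the wrist view, so the tool's yaw matches the post. The post at (322,238) lines up with the shut fingers. I'll refine the post and centre positions from this view.

Run:
```python
from h import *
w=pickle.load(open('wrist1.pkl','rb'))
a=w['color'][160:300,200:370];cv2.imwrite('pics/w1c.png',cv2.resize(a,None,fx=4,fy=4,interpolation=cv2.INTER_CUBIC))
C=np.array([541.8,-134.6]);
for d in(32.6,):
    p=np.radians(d);X=C+31*np.array([np.cos(p),np.sin(p)])
    print('post',X,proj(w,[[*X,106],[*X,84],[*C,84],[555.8,-98.5,161],[555.8,-98.5,92]])-[200,160])
    a=np.radians(79-1.43-22.5*np.arange(10))
    print(((proj(w,np.c_[C+48*np.c_[np.cos(a),np.sin(a)],np.full(10,70)])-[200,160])*4).round())
print(-w['R'].T@w['t'])
```

```text
post [ 567.91602431 -117.89810566] [[120.79153872  93.62178372]
 [120.81885475  79.75588161]
 [ 76.65232795  79.24075302]
 [121.78179042 101.19216711]
 [121.58136675  52.66762942]]
[[502. 112.]
 [558. 195.]
 [575. 290.]
 [553. 379.]
 [496. 452.]
 [416. 499.]
 [322. 514.]
 [228. 496.]
 [145. 448.]
 [ 85. 373.]]
[515.35763422 -37.45854924 303.64854515]
```

View pics/w1c.png

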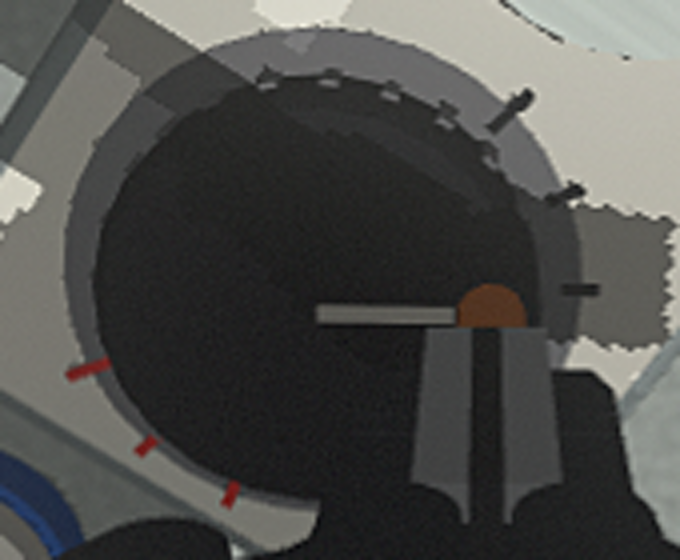

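Request:
arm_command(
  motion=[
    {"claw": -1,"linear": [0,10,1],"spin": 0},
    {"claw": -1,"linear": [0,10,0],"spin": 0},
    {"claw": -1,"linear": [0,10,0],"spin": 0},
    {"claw": -1,"linear": [0,10,0],"spin": 0},
    {"claw": -1,"linear": [0,10,0],"spin": 0},
    {"claw": -1,"linear": [0,10,0],"spin": 0},
    {"claw": -1,"linear": [0,8,0],"spin": 0},
    {"claw": -1,"linear": [0,0,0],"spin": 0},
  ],
)

```text
time_s: 2.25
tool_pos: [556.4, -97.9, 92.6]
eef_rot: [-1.426, 0.782, -0.78]
force: [-0.6, -1.0, 0.3]
opening: -0.001
```

```bash
cat > look.py <<'E'
import sys
from h import *
from rig import r
k=sys.argv[1]
s=r.observe();print(s['time_s'],s['tool_pos'],s['eef_rot'],s['force'])
W=r.grab_frame('wrist');S=r.grab_frame('scene')
pickle.dump(W,open(f'wrist{k}.pkl','wb'));pickle.dump(S,open(f'scene{k}.pkl','wb'))
a=cv2.resize(W['color'][100:350,200:450],(500,500),interpolation=cv2.INTER_CUBIC)
b=cv2.resize(S['color'][170:250,205:253],(300,500),interpolation=cv2.INTER_CUBIC)
b=cv2.resize(S['color'][175:225,210:270],(300,250),interpolation=cv2.INTER_CUBIC)
D=r.grab_frame('side');pickle.dump(D,open(f'side{k}.pkl','wb'))
c=cv2.resize(D['color'][250:320,285:369],(300,250),interpolation=cv2.INTER_CUBIC)
cv2.imwrite(f'pics/l{k}.png',np.hstack([a,np.vstack([b,c])]))
E
python3 look.py 2
```

```text
2.25 [556.42495704 -97.87954983  92.57300191] [-1.42644193  0.78163228 -0.7798387 ] [-0.63585945 -0.96081407  0.28117831]
```

View pics/l2.png

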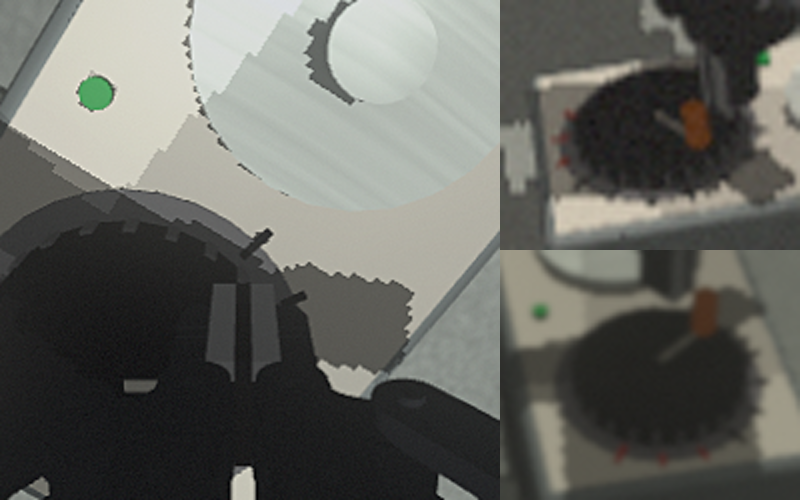

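Request:
arm_command(
  motion=[
    {"claw": -1,"linear": [1,0,0],"spin": 0},
    {"claw": -1,"linear": [1,0,0],"spin": 0},
    {"claw": -1,"linear": [1,0,0],"spin": 0},
    {"claw": -1,"linear": [1,0,0],"spin": 0},
    {"claw": -1,"linear": [1,0,0],"spin": 0},
    {"claw": -1,"linear": [1,0,0],"spin": 0},
    {"claw": -1,"linear": [1,0,0],"spin": 0},
    {"claw": -1,"linear": [0,0,0],"spin": 0},
  ],
)

```text
time_s: 3.4
tool_pos: [560.5, -103.6, 93.3]
eef_rot: [-1.426, 0.781, -0.78]
force: [-1.3, 3.1, 0.4]
opening: -0.001
```

```bash
python3 look.py 3
```

```text
3.4 [ 560.46943744 -103.56710706   93.26106854] [-1.42570468  0.78125865 -0.78039177] [-1.32730977  3.09272712  0.44441805]
```

View pics/l3.png

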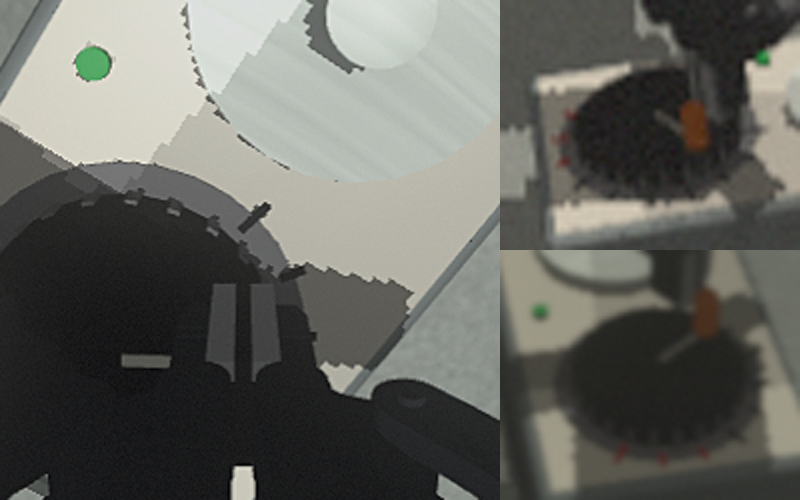

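Request:
arm_command(
  motion=[
    {"claw": -1,"linear": [2.48,0,1.2],"spin": 4.5},
    {"claw": -1,"linear": [2.48,0,1.2],"spin": 4.5},
    {"claw": -1,"linear": [2.48,0,1.2],"spin": 4.5},
    {"claw": -1,"linear": [2.48,0,1.2],"spin": 4.5},
    {"claw": -1,"linear": [2.48,0,1.2],"spin": 4.5},
    {"claw": -1,"linear": [2.48,0,1.2],"spin": 4.5},
    {"claw": -1,"linear": [2.48,0,1.2],"spin": 4.5},
    {"claw": -1,"linear": [2.48,0,1.2],"spin": 4.5},
  ],
)

```text
time_s: 4.55
tool_pos: [575.4, -120.2, 93.2]
eef_rot: [-1.18, 1.254, -1.255]
force: [0.0, 0.2, -0.1]
opening: -0.0
```

```bash
python3 look.py 4
```

```text
4.55 [ 575.42652205 -120.18090997   93.24718164] [-1.17976812  1.25401077 -1.25498822] [ 0.03824647  0.17494365 -0.07062283]
```

View pics/l4.png

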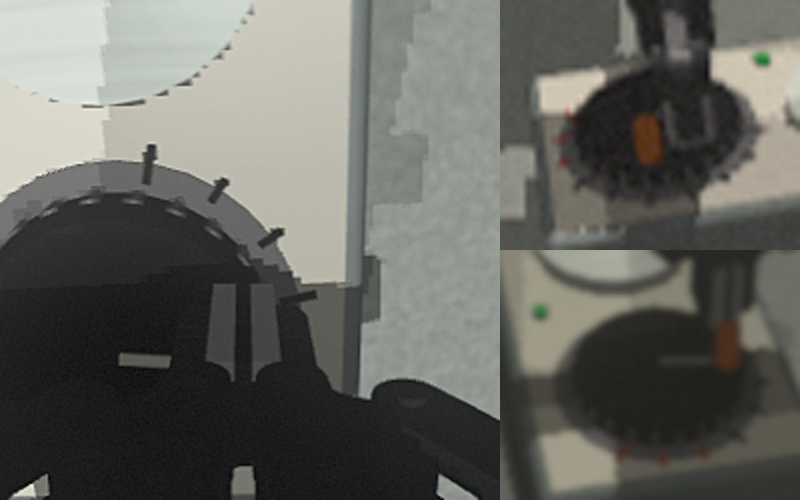

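```bash
cat > pred.py <<'E'
import sys
from h import *
k=sys.argv[1]
C=np.array([542.3,-134.6])
for n,o,sc in(('scene',(210,175),5),('side',(285,250),300/84)):
    f=pickle.load(open(f'{n}{k}.pkl','rb'))
    for j in map(int,sys.argv[2:]):
        p=np.radians(79-1.43-22.5*j);X=C+31*np.array([np.cos(p),np.sin(p)])
        q=(proj(f,[[*X,106],[*X,84]])-o)*sc+[500,250*(n=='side')]
        print(n,j,q.round().tolist())
E
python3 pred.py 4 2 3 4 5
```

```text
scene 2 [[690.0, 102.0], [696.0, 138.0]]
scene 3 [[668.0, 112.0], [673.0, 148.0]]
scene 4 [[642.0, 117.0], [648.0, 153.0]]
scene 5 [[617.0, 115.0], [623.0, 151.0]]
side 2 [[701.0, 289.0], [699.0, 324.0]]
side 3 [[717.0, 303.0], [715.0, 339.0]]
side 4 [[725.0, 321.0], [722.0, 357.0]]
side 5 [[722.0, 340.0], [719.0, 376.0]]
```

Request:
arm_command(
  motion=[
    {"claw": -1,"linear": [2.48,0,1.1],"spin": 4.5},
    {"claw": -1,"linear": [2.48,0,1.1],"spin": 4.5},
    {"claw": -1,"linear": [2.48,0,1.1],"spin": 4.5},
    {"claw": -1,"linear": [2.48,0,1.2],"spin": 4.5},
    {"claw": -1,"linear": [2.48,0,1.2],"spin": 4.5},
    {"claw": -1,"linear": [2.48,0,1.2],"spin": 4.5},
    {"claw": -1,"linear": [2.48,0,1.2],"spin": 4.5},
    {"claw": -1,"linear": [0,0,0],"spin": 0},
  ],
)

```text
time_s: 5.7
tool_pos: [578.0, -138.7, 93.2]
eef_rot: [-0.858, 1.641, -1.641]
force: [0.2, 0.7, -0.5]
opening: -0.001
```

```bash
python3 look.py 5; python3 pred.py 5 5 6
```

```text
5.7 [ 578.01286099 -138.65052209   93.23447337] [-0.85779089  1.64068137 -1.64093849] [ 0.23141517  0.70102768 -0.50099088]
scene 5 [[617.0, 115.0], [623.0, 151.0]]
scene 6 [[596.0, 107.0], [603.0, 142.0]]
side 5 [[722.0, 340.0], [719.0, 376.0]]
side 6 [[708.0, 356.0], [706.0, 392.0]]
```

View pics/l5.png

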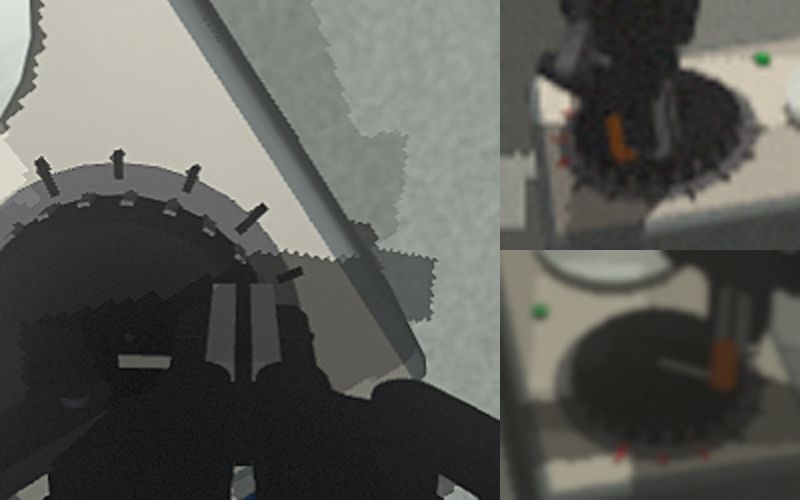

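Request:
arm_command(
  motion=[
    {"claw": -1,"linear": [1.64,0,0.8],"spin": 3},
    {"claw": -1,"linear": [1.64,0,0.8],"spin": 3},
    {"claw": -1,"linear": [1.64,0,0.8],"spin": 3},
    {"claw": -1,"linear": [1.64,0,0.8],"spin": 3},
    {"claw": -1,"linear": [1.1,0,0.55],"spin": 2},
    {"claw": -1,"linear": [0,0,0],"spin": 0},
    {"claw": -1,"linear": [0,0,0],"spin": 0},
    {"claw": -1,"linear": [0,0,0],"spin": 0},
  ],
)

```text
time_s: 6.85
tool_pos: [575.8, -146.8, 93.3]
eef_rot: [-0.677, 1.804, -1.804]
force: [0.2, -0.1, 0.4]
opening: -0.002
```

```bash
python3 look.py 6; python3 pred.py 6 5 6 7
```

```text
6.85 [ 575.79525461 -146.8254288    93.26791285] [-0.67696631  1.80409362 -1.80405274] [ 0.23521206 -0.10141108  0.41684481]
scene 5 [[617.0, 115.0], [623.0, 151.0]]
scene 6 [[596.0, 107.0], [603.0, 142.0]]
scene 7 [[584.0, 94.0], [590.0, 129.0]]
side 5 [[722.0, 340.0], [719.0, 376.0]]
side 6 [[708.0, 356.0], [706.0, 392.0]]
side 7 [[686.0, 367.0], [684.0, 403.0]]
```

View pics/l6.png

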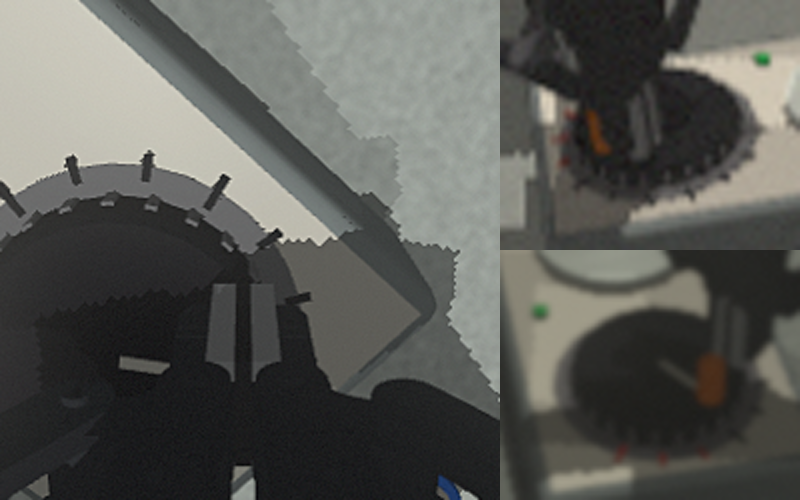

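The post is at about (711,360) in the side crop, where click 6 is predicted at (708,356), and the force is back to zero. The fourth click has snapped in, so I'm backing off and lifting.

Request:
arm_command(
  motion=[
    {"claw": -1,"linear": [-1.5,0,0],"spin": 0},
    {"claw": -1,"linear": [-1.5,0,0],"spin": 0},
    {"claw": -1,"linear": [0,-10,0],"spin": 0},
    {"claw": -1,"linear": [0,-20,0],"spin": 0},
    {"claw": -1,"linear": [0,-40,0],"spin": 0},
    {"claw": -1,"linear": [0,-50,0],"spin": 0},
    {"claw": -1,"linear": [-30,-30,0],"spin": 0},
    {"claw": -1,"linear": [-50,0,0],"spin": 0},
  ],
)

```text
time_s: 8.0
tool_pos: [640.2, -92.9, 248.0]
eef_rot: [-0.669, 1.801, -1.807]
force: [0.8, -0.2, 0.3]
opening: -0.002
```

Request:
arm_command(
  motion=[
    {"claw": -1,"linear": [-60,0,0],"spin": 0},
    {"claw": -1,"linear": [-40,0,0],"spin": 0},
    {"claw": -1,"linear": [0,0,0],"spin": 0},
    {"claw": -1,"linear": [0,0,0],"spin": 0},
    {"claw": -1,"linear": [0,0,0],"spin": 0},
    {"claw": -1,"linear": [0,0,0],"spin": 0},
    {"claw": -1,"linear": [0,0,0],"spin": 0},
    {"claw": -1,"linear": [0,0,0],"spin": 0},
  ],
)

```text
time_s: 9.0
tool_pos: [713.7, -26.8, 243.4]
eef_rot: [-0.676, 1.804, -1.805]
force: [-0.8, 0.6, 0.7]
opening: -0.003
```

```bash
python3 look.py 7; python3 pred.py 7 5 6 7;python3 - <<'E'
from h import *
a=pickle.load(open('scene7.pkl','rb'))['color'];b=pickle.load(open('scene0.pkl','rb'))['color']
cv2.imwrite('pics/cmp.png',cv2.resize(np.vstack([b[140:250,140:400],a[140:250,140:400]]),None,fx=2.6,fy=2.6))
E
```

```text
9.0 [713.66004274 -26.76739917 243.41344732] [-0.67612199  1.8044928  -1.80460061] [-0.79802069  0.59060055  0.67894949]
scene 5 [[617.0, 115.0], [623.0, 151.0]]
scene 6 [[596.0, 107.0], [603.0, 142.0]]
scene 7 [[584.0, 94.0], [590.0, 129.0]]
side 5 [[722.0, 340.0], [719.0, 376.0]]
side 6 [[708.0, 356.0], [706.0, 392.0]]
side 7 [[686.0, 367.0], [684.0, 403.0]]
```

View pics/l7.png

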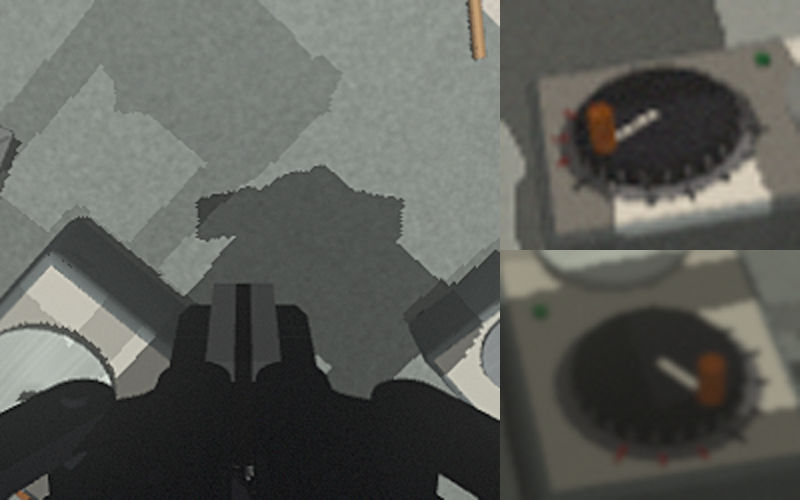

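View pics/cmp.png

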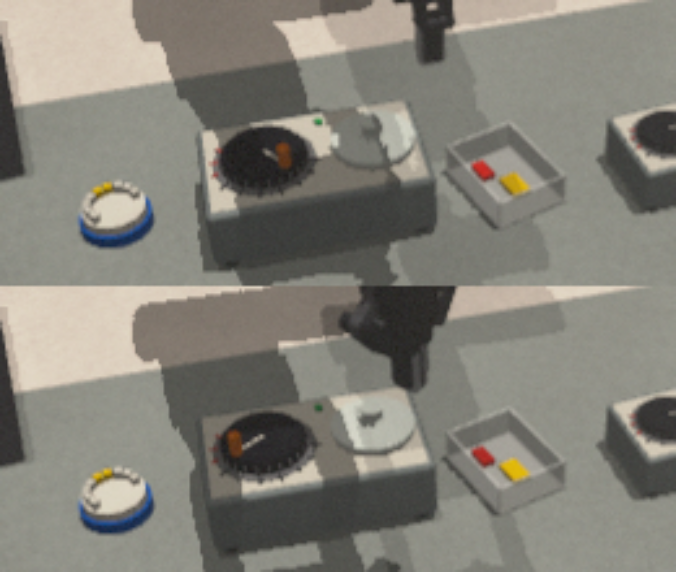

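```bash
python3 -c "
from rig import r
print(r.sign_off())"
```

```text
the job is handed in; nothing more can be done
None
```

I turned the large heater's dial up four clicks, from stop 2 (about 45°) to stop 6 (about 135°), and handed the job in at about 9 s. I pushed the post round with the shut fingertips, then backed off and lifted clear.

- **Dial position:** With the arm clear, the post sits within about 5 enlarged-crop pixels (1 to 1.5 camera pixels) of the click 6 position in both the scene and side views. The same small offset was there at the start. Before I lifted, the wrist force had fallen back to about zero, so the dial was resting in its click with the finger no longer pushing.
- **Start position:** The three views gave 42°, 46° and 53° for the starting angle. The nearest stop is 45°, and the positions I checked along the way matched it.
- **Things around it:** The lid, model and tub look unmoved in the before and after scene pictures. I did not check the carver in a final picture, but the arm never went near it.
- **Force:** The highest wrist force I read was about 3.4 N. Forces are only reported at the end of each call, so brief peaks in between were not seen.

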